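Close a pressure filter holder evenly

ROBOT

A 6-joint arm with a two-finger parallel gripper is mounted at the origin on the work surface. World frame = base frame: x ahead of the robot, y to its left, z up, the work surface at z = 0. Lengths are in m, angles in rad, forces in N, time in s.
With the tool pointing down it reaches from about 0.25 to 0.775 m from the base axis. Payload 4 kg.
Tool frame: the origin (TCP) lies at the very end of the fingers, on their centre line; the grasp point (between the pads) lies 19 mm behind it; z points along the fingers, y is the direction in which the jaws open and shut (so a half turn about z gives the same grasp; the last joint's range is limited). The gripper opens to 94 mm and grips with 3 to 60 N. Pads are 16 mm wide; open, the fingers measure 119 mm over their backs; the gripper's body (75 mm by 177 mm) begins 78 mm behind the grasp point.
Start: joints at [1.208, 0.087, 1.371, -0, 1.684, -0.103], TCP at [0.141, 0.532, 0.206] pointing down, gripper open.
Joint ranges: [-3.1, 3.1], [-0.76, 2.03], [0.27, 2.55], [-1.08, 4.22], [0.17, 2.65], [-2.57, 2.57]. Speed limits (rad/s): [2.79, 2.79, 3.14, 3.14, 3.14, 3.14].

INTERFACE

Orientations are given as [roll, pitch, yaw] about the fixed x, y, z axes, in that order (R = Rz(yaw) Ry(pitch) Rx(roll)).
In Python, from bench import robot, cams, models gives the robot as it stands.
- The arm moves only by the tool step_arm, never from a script. Its argument "series" is a list of rows, each a list of 5 numbers: the gripper command: -1 is shut, 1 is fully open, values between are in proportion, then the shift along the tool's x, y, z in mm, then the turn about the tool's z in degrees. A call has 1 to 20 rows; each row is the pose to reach, as a shift and turn from the pose commanded when the call began, along the tool's axes at that moment; what a row does not reach only later rows make up. A row lasts 1/8 s, in which the tool goes at most 62.5 mm and 10.7 degrees, less where a joint would pass 70% of its speed; a pose out of reach is approached as far as the arm can. A call with a gripper value outside its range is refused whole. The fingers move at their own pace and stop on an object; the grip force is fixed at half the most. Time passes only in rows, so rows that repeat a pose let the fingers close. It gives the time, the measured TCP pose, the force and the opening at its end, in the units of the state.
- robot.get_obs(): the state, without advancing time (a new reading comes with each control period).
- cams.snapshot(name): name is "scene" or "top" or "wrist"; returns a dict with "pixels" (480x640x3 uint8, red, green, blue), "fov_y" (degrees; the focal length in pixels is half the picture's height over the tangent of half this angle, whatever the lens; pixels are square), "cx", "cy" (the principal point, pixels), "k1" (the pictures are not rectified: a ray, as slopes to the right and down, at radius r is drawn at 1 + k1 r^2 times it, then the intrinsics apply), "R" (3x3) and "t" (3): a world point X has camera coordinates R X + t. Camera axes: x right, y down, z forward; pixel columns grow to the right and rows downward; lengths in m; the calibration is good to about 2 mm. A picture is of the moment at which its call begins. There is no depth.
- robot.close_job(): hands the job in, once; it reports no verdict.
Trained networks look in a picture, given as the dict that the camera call returned (one of the last four; its "shot" number tells which), for a name from the list of things; names that differ only in an ending like _2 or _b are one class to them, and where a whole thing is asked for, a point or a joint stands for the part that bears it (a point fixed in the world has none). Each returns a list of dicts, best first, with "p" (0 to 1); they miss things now and then, are a little off and sometimes report something else, mostly with a low value. They report only what shows in the picture. A call takes as long as a camera call.
- models.find_in(picture, label): "position" ([x, y, z] in m, in world coordinates, good to about 4 mm: the middle of the surface that is visible of it).
- models.pinpoint(picture, label): "position" ([x, y, z] in m, in world coordinates, good to about 4 mm: a listed point, or the origin of a listed thing).
The state is a dict: "time": time; "joint_positions": joint angles; "qvel": joint speeds; "joint_torque": joint torques, N m; "tool_pos": TCP position; "ee_rot": TCP orientation; "wrist_force": force on the tool from outside, world axes, zero at the start; "wrist_torque": the same for the moment, N m; "width": finger opening in m.
Only numpy, scipy, OpenCV 4.12 (cv2) and the standard library are available. Lean on these libraries where they do the work, as an engineer would, in place of code of your own. Each camera call takes 0.05 s, during which the arm holds its last target. There are 200 camera calls.

TASK

Tighten the four black lever handles on the lid of the filter holder evenly, clockwise, in two crisscross passes: first bring each one half-way, so that its long end points straight outward, then, once all four are there, turn each one fully tight against its stop. In both passes go from a handle to the one opposite it before its neighbours, do not bump the pressure gauge, and leave the bottles and other things round the holder where they stand.

Things in the scene. Friction and masses are not known exactly. Their poses are not given: they have to be found in the camera images.
- vessel: steel pressure filter holder fixed to the bench; round lid 260 mm across, top face 120 mm above the bench, with four lever handles 95 mm from its centre (1 to 4 at 45, 135, 225, 315 degrees counter-clockwise from the vessel's x axis: 1 opposite 3, 2 opposite 4). A boss 80 mm across and 12 mm high is at the lid's centre. Origin: centre of the underside, on the bench; z up.
- vent (a point): top of a small fixed vent valve near the lid's rim, on the vessel's x axis between handles 1 and 4, 112 mm from the centre: 30 x 10 mm in plan, rising to 154 mm above the bench. The point is at its top.
- gauge: fragile pressure gauge standing at the centre of the lid: a stem 18 mm thick, then an upright round head 50 mm across and 26 mm thick, from 182 to 232 mm above the bench. Its origin is that of the vessel (on the bench).
- clamp_1 (a joint): turn of lever handle 1 about its upright axis, rad: grows as it is tightened (clockwise from above); 0 fully loose, 1.0 half-way, where the handle's long end points straight outward from the lid's centre, 2.0 fully tight, against a hard stop. It starts between 0 and 0.45, turns against a friction of 0.15 N m, has no spring and stays where it is left.
- clamp_1_grip (a point): point on the turning axis of lever handle 1, at mid-height of its grip bar, 158 mm above the bench. The bar is level, 16 mm thick, 26 mm high (143 to 169 mm above the bench, on a 26 mm hub); the point's x axis points along the bar to its long end, which has a round 26 mm boss and reaches 59 mm from the axis; the short end reaches 30 mm. The bar can be gripped across its thickness, on the axis, from above.
- clamp_2 (a joint): turn of lever handle 2 about its upright axis, rad: grows as it is tightened (clockwise from above); 0 fully loose, 1.0 half-way, where the handle's long end points straight outward from the lid's centre, 2.0 fully tight, against a hard stop. It starts between 0 and 0.45, turns against a friction of 0.15 N m, has no spring and stays where it is left.
- clamp_2_grip (a point): point on the turning axis of lever handle 2, at mid-height of its grip bar, 158 mm above the bench. The bar is level, 16 mm thick, 26 mm high (143 to 169 mm above the bench, on a 26 mm hub); the point's x axis points along the bar to its long end, which has a round 26 mm boss and reaches 59 mm from the axis; the short end reaches 30 mm. The bar can be gripped across its thickness, on the axis, from above.
- clamp_3 (a joint): turn of lever handle 3 about its upright axis, rad: grows as it is tightened (clockwise from above); 0 fully loose, 1.0 half-way, where the handle's long end points straight outward from the lid's centre, 2.0 fully tight, against a hard stop. It starts between 0 and 0.45, turns against a friction of 0.15 N m, has no spring and stays where it is left.
- clamp_3_grip (a point): point on the turning axis of lever handle 3, at mid-height of its grip bar, 158 mm above the bench. The bar is level, 16 mm thick, 26 mm high (143 to 169 mm above the bench, on a 26 mm hub); the point's x axis points along the bar to its long end, which has a round 26 mm boss and reaches 59 mm from the axis; the short end reaches 30 mm. The bar can be gripped across its thickness, on the axis, from above.
- clamp_4 (a joint): turn of lever handle 4 about its upright axis, rad: grows as it is tightened (clockwise from above); 0 fully loose, 1.0 half-way, where the handle's long end points straight outward from the lid's centre, 2.0 fully tight, against a hard stop. It starts between 0 and 0.45, turns against a friction of 0.15 N m, has no spring and stays where it is left.
- clamp_4_grip (a point): point on the turning axis of lever handle 4, at mid-height of its grip bar, 158 mm above the bench. The bar is level, 16 mm thick, 26 mm high (143 to 169 mm above the bench, on a 26 mm hub); the point's x axis points along the bar to its long end, which has a round 26 mm boss and reaches 59 mm from the axis; the short end reaches 30 mm. The bar can be gripped across its thickness, on the axis, from above.
- media_bottle: clear media bottle, 72 mm diameter, 165 mm tall, loose, a bystander near the vessel to be left where it is; origin at the centre of its underside.
- reagent_jar: amber jar, 68 mm diameter, 100 mm tall, loose, a bystander near the vessel to be left where it is; origin at the centre of its underside.
- beaker: open glass beaker, 72 mm diameter, 95 mm tall, loose, a bystander near the vessel to be left where it is; origin at the centre of its underside.
- tip_box: yellow box 75 x 62 x 60 mm tall, loose, a bystander near the vessel to be left where it is; origin at the centre of its underside.
- powder_pot: white plastic pot with a neck, 60 mm diameter, 115 mm tall, loose, a bystander near the vessel to be left where it is; origin at the centre of its underside.
- mouse: black computer mouse 105 x 60 x 35 mm tall, loose, a bystander near the vessel to be left where it is; origin at the centre of its underside.

How it is judged:
By the outcome, as a careful person would: the job done as asked, in the order asked, and still so for the second after the job is handed in, with the robot touching nothing.
It also fails if it takes over 72 s, if anything falls off the work surface, if the arm or the gripper's body presses on something with over 40 N, if the wrist force passes 120 N, or if a joint passes its speed limit or range.

## Working session

There is one attempt and no reset: what is moved stays moved. The work goes in short steps, Python scripts to look and compute and a tool call to move; the robot and the scene stay as the last step left them, time stands still between calls to the robot, and variables do not carry over. Pictures are saved under pics/ and viewed, about 8 in all and at most 12, crops included, and the job is handed in when it is done.

Besides the shell and the picture viewer there is one more tool, called after "Call:" as name(argument=value, ...), one argument or row to a line, values as JSON. step_arm: Moves the arm, as the interface text tells. Its arguments: {"type":"object","properties":{"series":{"type":"array","items":{"type":"array","items":{"type":"number"}}}},"required":["series"]}

```bash
mkdir -p pics; python3 - <<'E'
from bench import robot,cams,models
import cv2,numpy as np
o=robot.get_obs();print(o['time'],o['tool_pos'],o['ee_rot'],o['width'])
ims=[]
for n in ['top','scene']:
    p=cams.snapshot(n);ims.append(p['pixels'])
    print(n,p['fov_y'],p['k1'],np.round(p['t'],3),np.round(p['R'],3).tolist())
    cv2.imwrite(f'pics/{n}0.png',p['pixels'][:,:,::-1])
    for l in ['vessel','vent','gauge','clamp_1_grip']:
        for d in models.pinpoint(p,l)[:5]: print(l,'pin',np.round(d['position'],4),round(d['p'],2))
    for l in ['clamp_1','media_bottle','reagent_jar','beaker','tip_box','powder_pot','mouse']:
        for d in models.find_in(p,l)[:5 if l=='clamp_1' else 1]: print(l,'find',np.round(d['position'],4),round(d['p'],2))
E
```

```text
0.0 [0.14110707 0.53102965 0.204324  ] [-3.13944471e+00 -1.95049233e-04  2.88178802e+00] 0.09396805364500581
top 48.11490684560879 -0.032846914258737515 [0.042 0.62  0.928] [[-0.009, -1.0, -0.001], [-0.993, 0.01, -0.115], [0.115, -0.0, -0.993]]
vessel pin [ 0.5344 -0.0384  0.0028] 0.72
vent pin [ 0.6449 -0.0459  0.1512] 0.71
gauge pin [ 0.5337 -0.0361  0.0022] 0.21
clamp_1_grip pin [0.6047 0.0286 0.1573] 0.97
clamp_1 find [0.4578 0.0354 0.1674] 0.92
clamp_1 find [0.6072 0.0393 0.1705] 0.89
clamp_1 find [ 0.4577 -0.1113  0.1698] 0.62
clamp_1 find [ 0.6079 -0.1069  0.1702] 0.61
media_bottle find [0.7105 0.0202 0.1115] 0.69
reagent_jar find [ 0.6912 -0.1214  0.0994] 0.9
beaker find [0.6201 0.1586 0.0434] 0.55
tip_box find [0.4546 0.1333 0.0603] 0.94
powder_pot find [ 0.4284 -0.1985  0.1026] 0.85
mouse find [ 0.593  -0.2412  0.0272] 0.81
scene 49.87408991688482 -0.1312681290303208 [-0.077 -0.391  1.416] [[0.019, 1.0, -0.002], [0.768, -0.016, -0.64], [-0.64, 0.01, -0.769]]
vent pin [ 0.6422 -0.0469  0.1536] 0.57
clamp_1_grip pin [0.6075 0.0209 0.163 ] 0.97
clamp_1_grip pin [ 4.250e-01 -2.111e-01 -3.000e-04] 0.71
clamp_1_grip pin [ 0.5926 -0.2441 -0.0007] 0.37
clamp_1_grip pin [ 0.6959 -0.1338  0.002 ] 0.26
clamp_1 find [ 0.6116 -0.1045  0.167 ] 0.81
clamp_1 find [0.4724 0.0332 0.1627] 0.66
clamp_1 find [ 0.4661 -0.1123  0.1594] 0.66
clamp_1 find [0.614  0.0346 0.1661] 0.56
media_bottle find [0.7474 0.0239 0.1038] 0.98
reagent_jar find [ 0.7196 -0.1286  0.0809] 0.64
beaker find [0.6228 0.1489 0.0642] 0.82
tip_box find [0.4789 0.1395 0.0599] 0.9
powder_pot find [ 0.4458 -0.2063  0.0783] 0.62
mouse find [ 0.6056 -0.2366  0.0269] 0.84
```

View pics/top0.png

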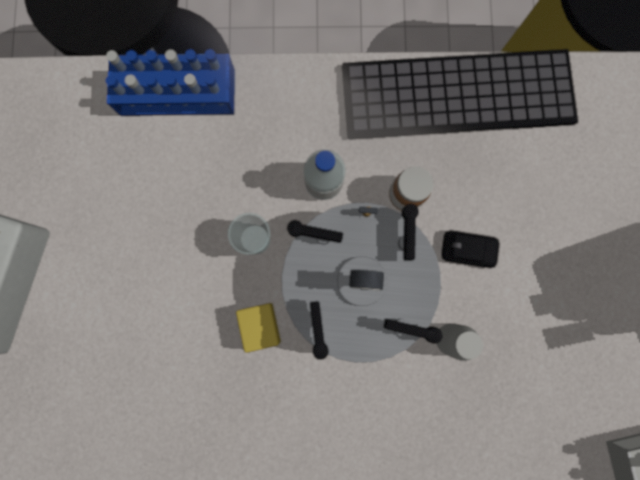

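View pics/scene0.png

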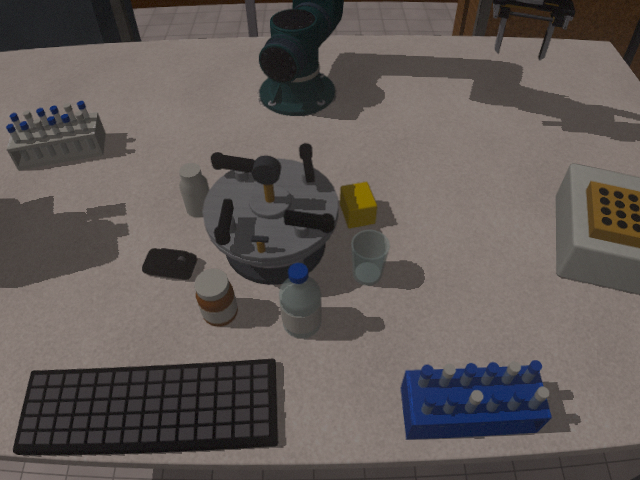

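The top picture shows the vent at (365,213) and the lid centre near (360,282). The long ends of the handles are at (295,228) for handle 1, (320,350) for 2, (433,335) for 3 and (410,212) for 4. Next I'll measure the bars in a rectified view.

```bash
cat > h.py <<'E'
from bench import robot,cams,models
import cv2,numpy as np
from scipy.optimize import least_squares
def project(p,X):
    c=np.asarray(X)@np.array(p['R']).T+p['t']; s=c[:,:2]/c[:,2:]
    s=s*(1+p['k1']*(s**2).sum(1,keepdims=True)); f=240/np.tan(np.radians(p['fov_y']/2))
    return s*f+[p['cx'],p['cy']]
# rectify onto plane z; 0.5 mm/px; col = (Y0-y), row=(X0-x)
X0,Y0,S,N=.70,.13,.0005,680
def rect(p,z):
    r,c=np.mgrid[0:N,0:N]; P=np.stack([X0-r*S,Y0-c*S,np.full(r.shape,z)],-1).reshape(-1,3)
    m=project(p,P).reshape(N,N,2).astype(np.float32)
    return cv2.remap(p['pixels'],m[...,0],m[...,1],cv2.INTER_LINEAR)
def bars(p,z=.169,thr=42):
    im=rect(p,z); g=cv2.GaussianBlur(im.max(2),(5,5),0)
    m=cv2.morphologyEx((g<thr).astype(np.uint8),cv2.MORPH_OPEN,np.ones((9,9)))
    out=[]
    for c in cv2.findContours(m,cv2.RETR_EXTERNAL,cv2.CHAIN_APPROX_NONE)[0]:
        if not 1500<cv2.contourArea(c)<12000: continue
        (cx,cy),wh,a=cv2.minAreaRect(c)
        k=np.zeros_like(m);cv2.drawContours(k,[c],-1,1,-1)
        r,q=np.nonzero(k);P=np.stack([X0-r*S,Y0-q*S],1)
        w,V=np.linalg.eigh(np.cov(P.T));d=V[:,1];t=(P-P.mean(0))@d
        if (t**3).mean()<0 and False: d=-d
        # wide (boss) end: compare thickness near the ends
        n=(P-P.mean(0))@V[:,0];L,H=t.min(),t.max()
        if n[t<L+.02].std()>n[t>H-.02].std(): d=-d;t=-t;L,H=t.min(),t.max()
        out.append((P.mean(0)+d*(H-.059),np.degrees(np.arctan2(d[1],d[0])),H-L,P.mean(0)))
        cv2.drawContours(im,[c],-1,(255,0,0),1)
    return out,im
E
python3 - <<'E'
from h import *
p=cams.snapshot('top')
b,im=bars(p)
for x in b: print('axis',np.round(x[0],4),'ang',round(x[1],1),'len',round(x[2],4),'mid',np.round(x[3],4))
cv2.imwrite('pics/r1.png',im[:600,:,::-1])
E
```

```text
axis [ 0.459  -0.0955] ang -103.7 len 0.0894 mid [ 0.4548 -0.1127]
axis [0.4745 0.0373] ang -173.2 len 0.0835 mid [0.4542 0.0348]
axis [ 0.5664 -0.2113] ang 62.8 len 0.0633 mid [ 0.5799 -0.1849]
axis [0.6025 0.0222] ang 77.6 len 0.0843 mid [0.6068 0.0416]
axis [ 0.5903 -0.1069] ang -3.0 len 0.0865 mid [ 0.6084 -0.1078]
```

View pics/r1.png

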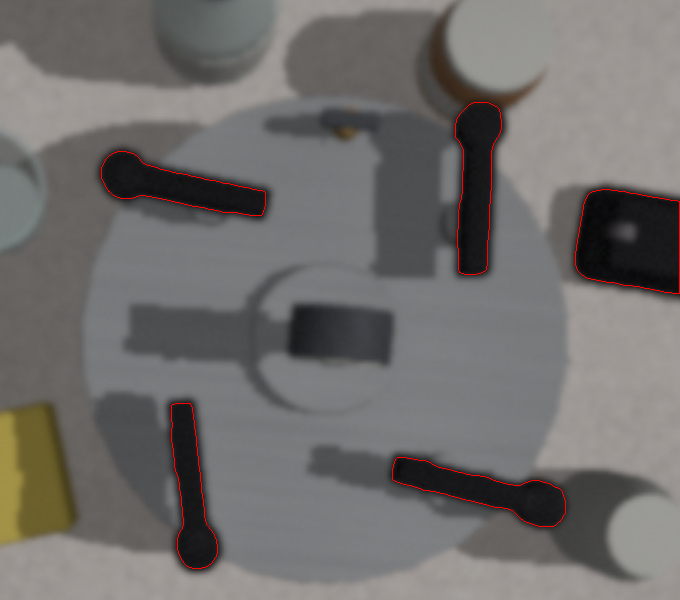

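The red outlines follow all four bars. Fitting a square gives centre ≈ (0.5316, −0.0357) and yaw ≈ −5.7°. Handle directions are 77.6°, 186.8°, 256.3° and 357°, and half-way is at 39.3°, 129.3°, 219.3° and 309.3°. I'll go above handle 1.

Call:
step_arm(
  series=[
    [0,0,0,-46,0],
    [0,-579,-370,-46,87.5],
    [0,-579,-370,-46,87.5],
    [0,-579,-370,-46,87.5],
    [0,-579,-370,-46,87.5],
    [0,-579,-370,-46,87.5],
    [0,-579,-370,-46,87.5],
    [0,-579,-370,-46,87.5],
    [0,-579,-370,-46,87.5],
    [0,-579,-370,-46,87.5],
    [0,-579,-370,-46,87.5],
    [0,-579,-370,-46,87.5],
    [0,-579,-370,-46,87.5],
    [0,-579,-370,-46,87.5],
    [0,-579,-370,-46,87.5],
    [0,-579,-370,-46,87.5],
  ],
)

```text
time: 3.25
tool_pos: [0.6053, 0.0265, 0.2524]
ee_rot: [3.14, -0.0, 1.357]
wrist_force: [-0.2, -0.2, -1.5]
width: 0.0465
```

```bash
python3 - <<'E'
from h import *
p=cams.snapshot('wrist')
o=robot.get_obs();print(o['tool_pos'],o['ee_rot'],o['joint_positions'].round(2) if hasattr(o['joint_positions'],'round') else o['joint_positions'])
print('camC',-np.array(p['R']).T@p['t'],p['fov_y'],p['k1'])
for l in ['clamp_1_grip','vent','vessel']:
    for d in models.pinpoint(p,l)[:4]: print(l,np.round(d['position'],4),round(d['p'],2))
b,im=bars(p)
for x in b: print('axis',np.round(x[0],4),'ang',round(x[1],1),'len',round(x[2],4),'mid',np.round(x[3],4))
v=np.zeros((480,800,3),np.uint8); a=cv2.resize(p['pixels'],(400,300)); v[:300,:400]=a; v[:400,400:]=cv2.resize(im,(400,400))
cv2.imwrite('pics/w1.png',v[:,:,::-1])
E
```

```text
[0.6053294  0.02639113 0.25229835] [ 3.14040481e+00 -3.49512716e-04  1.35643888e+00] [-0.05  0.21  1.14  0.    1.79  0.16]
camC [0.62259958 0.10355649 0.43176873] 67.22369554882665 -0.06371459270704076
clamp_1_grip [0.6013 0.0255 0.1524] 0.74
vessel [ 5.286e-01 -3.810e-02  4.000e-04] 0.95
axis [0.475  0.0393] ang -173.0 len 0.0954 mid [0.463  0.0378]
axis [ 0.5526 -0.0188] ang -116.6 len 0.0785 mid [ 0.5431 -0.0378]
axis [ 0.6366 -0.0374] ang -94.6 len 0.0809 mid [ 0.6345 -0.063 ]
```

View pics/w1.png

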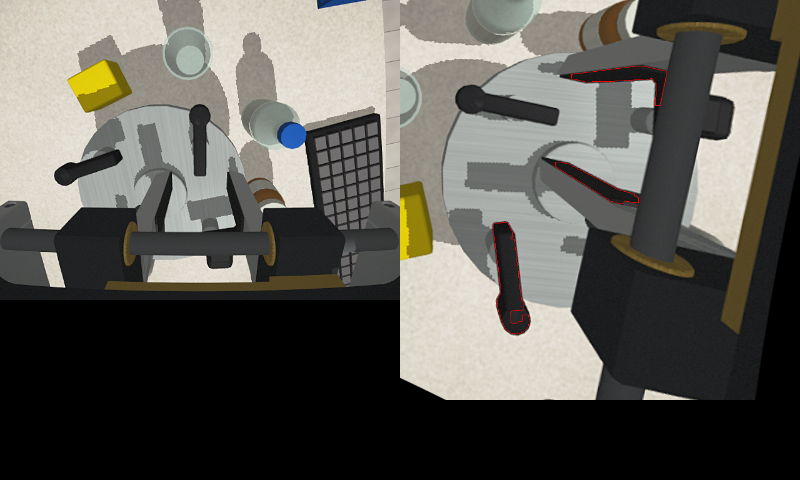

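Wrist view: handle 1's bar lies between the fingers, at about (200,140), and its boss agrees with the top view within 4 mm. Descending to grip it.

Call:
step_arm(
  series=[
    [0,-2,0,50,0],
    [0,-2,0,90,0],
    [0,-2,0,106,0],
    [-1,-2,0,106,0],
    [-1,-2,0,106,0],
    [-1,-2,0,106,0],
    [-1,-2,0,106,0],
    [-1,-2,0,106,0],
  ],
)

```text
time: 4.45
tool_pos: [0.6054, 0.0235, 0.1475]
ee_rot: [3.14, -0.001, 1.355]
wrist_force: [-3.7, 0.2, 6.0]
width: 0.0157
```

Call:
step_arm(
  series=[
    [-1,0,0,0,8],
    [-1,0,0,0,16],
    [-1,0,0,0,24],
    [-1,0,0,0,32],
    [-1,0,0,0,38.3],
    [-1,0,0,0,38.3],
    [-1,0,0,0,38.3],
  ],
)

```text
time: 5.32
tool_pos: [0.6052, 0.0236, 0.1475]
ee_rot: [3.141, -0.001, 0.686]
wrist_force: [-3.6, 1.4, 5.9]
width: 0.0153
```

Call:
step_arm(
  series=[
    [0,0,0,0,0],
    [0,0,0,0,0],
    [0,0,0,0,0],
    [0,0,0,-50,0],
    [0,0,0,-110,0],
    [0,0,0,-110,0],
    [0,-50,0,-110,-9],
    [0,-100,0,-110,-18],
    [0,-150,0,-110,-27],
    [0,-190,0,-110,-37],
    [0,-190,0,-110,-37],
    [0,-190,0,-110,-37],
    [0,-190,0,-60,-37],
    [0,-190,0,-20,-37],
    [0,-190,0,0,-37],
    [-1,-190,0,0,-37],
    [-1,-190,0,0,-37],
    [-1,-190,0,0,-37],
    [-1,-190,0,0,-37],
    [-1,-190,0,0,-37],
  ],
)

```text
time: 7.82
tool_pos: [0.4592, -0.0972, 0.1468]
ee_rot: [3.139, -0.0, 1.332]
wrist_force: [0.9, 0.5, 2.3]
width: 0.0158
```

Call:
step_arm(
  series=[
    [-1,0,0,0,8],
    [-1,0,0,0,16],
    [-1,0,0,0,24],
    [-1,0,0,0,32],
    [-1,0,0,0,37],
    [-1,0,0,0,37],
    [-1,0,0,0,37],
  ],
)

```text
time: 8.7
tool_pos: [0.4594, -0.0973, 0.1468]
ee_rot: [3.139, -0.002, 0.687]
wrist_force: [1.8, 0.9, 5.3]
width: 0.0156
```

Call:
step_arm(
  series=[
    [0,0,0,0,0],
    [0,0,0,0,0],
    [0,0,0,0,0],
    [0,0,0,-50,0],
    [0,0,0,-110,0],
    [0,0,0,-110,-10],
    [0,10,-10,-110,-20],
    [0,20,-20,-110,-30],
    [0,30,-30,-110,-40],
    [0,40,-40,-110,-50],
    [0,50,-50,-110,-60],
    [0,60,-60,-110,-70],
    [0,70,-70,-110,-80],
    [0,80,-80,-110,-90],
    [0,94,-95,-110,-100],
    [0,94,-95,-110,-110],
    [0,94,-95,-110,-120],
    [0,94,-95,-110,-130],
    [0,94,-95,-110,-140],
    [0,94,-95,-110,-147.4],
  ],
)

```text
time: 11.2
tool_pos: [0.4707, 0.0359, 0.255]
ee_rot: [3.141, -0.001, -3.02]
wrist_force: [0.1, -0.7, -0.2]
width: 0.0471
```

```bash
python3 - <<'E'
from h import *
o=robot.get_obs();print(o['tool_pos'],np.degrees(o['ee_rot']),np.round(o['joint_positions'],2))
E
```

```text
[0.47071393 0.03594886 0.25500757] [ 1.79989870e+02 -5.52716048e-02 -1.73011270e+02] [-0.04 -0.09  1.45  0.    1.78 -1.74]
```

Call:
step_arm(
  series=[
    [0,0,0,50,0],
    [0,0,0,90,0],
    [0,0,0,108,0],
    [0,0,0,108,0],
    [-1,0,0,108,0],
    [-1,0,0,108,0],
    [-1,0,0,108,0],
    [-1,0,0,108,0],
    [-1,0,0,108,0],
  ],
)

```text
time: 12.32
tool_pos: [0.4714, 0.0363, 0.1484]
ee_rot: [3.141, 0.002, -3.024]
wrist_force: [-0.8, 1.8, 3.3]
width: 0.0156
```

Call:
step_arm(
  series=[
    [-1,0,0,0,8],
    [-1,0,0,0,16],
    [-1,0,0,0,24],
    [-1,0,0,0,32],
    [-1,0,0,0,40],
    [-1,0,0,0,48],
    [-1,0,0,0,57.4],
    [-1,0,0,0,57.4],
    [-1,0,0,0,57.4],
  ],
)

```text
time: 13.45
tool_pos: [0.4715, 0.0364, 0.1484]
ee_rot: [3.139, 0.0, 2.259]
wrist_force: [0.7, 3.6, 5.0]
width: 0.0157
```

Call:
step_arm(
  series=[
    [0,0,0,0,0],
    [0,0,0,0,0],
    [0,0,0,0,0],
    [0,0,0,-50,0],
    [0,0,0,-110,0],
    [0,0,0,-110,0],
    [0,-50,0,-110,-10],
    [0,-100,0,-110,-20],
    [0,-150,0,-110,-30],
    [0,-190,0,-110,-40],
    [0,-190,0,-110,-47.6],
    [0,-190,0,-110,-47.6],
    [0,-190,0,-60,-47.6],
    [0,-190,0,-20,-47.6],
    [0,-190,0,0,-47.6],
    [-1,-190,0,0,-47.6],
    [-1,-190,0,0,-47.6],
    [-1,-190,0,0,-47.6],
    [-1,-190,0,0,-47.6],
    [-1,-190,0,0,-47.6],
  ],
)

```text
time: 15.95
tool_pos: [0.5922, -0.1099, 0.1493]
ee_rot: [3.14, 0.003, 3.089]
wrist_force: [0.2, 4.7, 5.5]
width: 0.0155
```

Call:
step_arm(
  series=[
    [-1,0,0,0,8],
    [-1,0,0,0,16],
    [-1,0,0,0,24],
    [-1,0,0,0,32],
    [-1,0,0,0,40],
    [-1,0,0,0,47.6],
    [-1,0,0,0,47.6],
    [-1,0,0,0,47.6],
  ],
)

```text
time: 16.95
tool_pos: [0.5925, -0.1094, 0.1493]
ee_rot: [3.137, 0.001, 2.258]
wrist_force: [0.6, 6.1, 5.3]
width: 0.0157
```

Call:
step_arm(
  series=[
    [0,0,0,0,0],
    [0,0,0,0,0],
    [0,0,0,0,0],
    [0,0,0,-50,0],
    [0,0,0,-110,0],
    [0,0,0,-115,0],
    [0,60,0,-115,0],
    [0,120,0,-115,0],
    [0,180,0,-115,0],
    [0,240,0,-115,0],
    [0,300,0,-115,0],
    [0,360,0,-115,0],
    [0,420,0,-115,0],
    [0,460,0,-115,0],
    [0,460,0,-115,0],
  ],
)

```text
time: 18.82
tool_pos: [0.2982, 0.2459, 0.2615]
ee_rot: [-3.14, -0.0, 2.262]
wrist_force: [0.2, -0.6, -0.0]
width: 0.0469
```

```bash
python3 - <<'E'
from h import *
o=robot.get_obs();print(o['time'],o['tool_pos'],np.degrees(o['ee_rot']))
p=cams.snapshot('top')
b,im=bars(p)
for x in b: print('axis',np.round(x[0],4),'ang',round(x[1],1),'len',round(x[2],4),'mid',np.round(x[3],4))
cv2.imwrite('pics/r2.png',im[:600,:,::-1])
E
```

```text
18.825 [0.29819515 0.24589516 0.26153245] [-1.79927914e+02 -5.00949718e-03  1.29600464e+02]
axis [ 0.4605 -0.0935] ang -140.0 len 0.0857 mid [ 0.4462 -0.1055]
axis [0.4734 0.0352] ang 129.5 len 0.0844 mid [0.4604 0.0509]
axis [ 0.5664 -0.2113] ang 62.9 len 0.0633 mid [ 0.5799 -0.1849]
axis [ 0.5905 -0.1057] ang -51.5 len 0.0865 mid [ 0.6016 -0.1196]
axis [0.6011 0.023 ] ang 39.1 len 0.0842 mid [0.6162 0.0353]
```

View pics/r2.png

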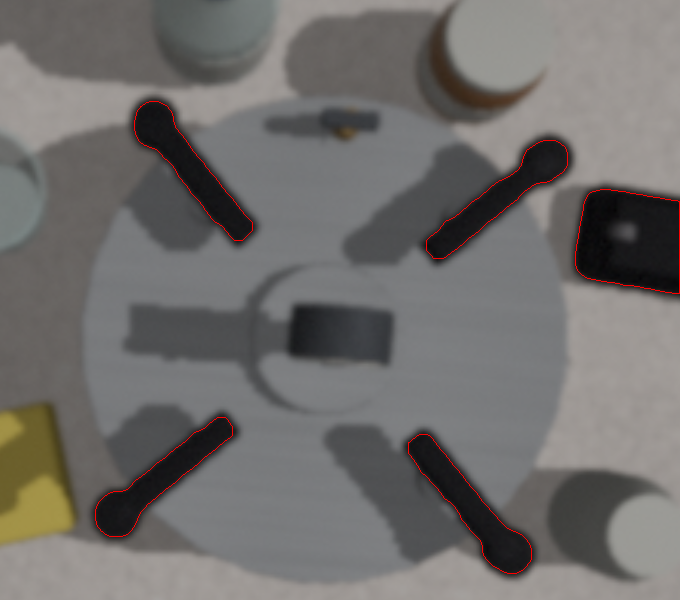

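The picture shows all four levers pointing radially outward within about 1°, with the gauge and bystanders unmoved. Second pass, handle 1.

Call:
step_arm(
  series=[
    [0,-45,12,0,10],
    [0,-90,24,0,20],
    [0,-135,35,0,30],
    [0,-180,47,0,40],
    [0,-225,58,0,50],
    [0,-270,70,0,60],
    [0,-310,80,0,70],
    [0,-350,90,0,80],
    [0,-367,95,0,90],
    [0,-367,95,0,90.2],
    [0,-367,95,0,90.2],
    [0,-367,95,55,90.2],
    [0,-367,95,95,90.2],
    [0,-367,95,113,90.2],
    [-1,-367,95,113,90.2],
    [-1,-367,95,113,90.2],
    [-1,-367,95,113,90.2],
    [-1,-367,95,113,90.2],
    [-1,-367,95,113,90.2],
  ],
)

```text
time: 21.25
tool_pos: [0.6052, 0.0236, 0.152]
ee_rot: [-3.138, -0.003, 0.684]
wrist_force: [-5.4, 4.3, 5.1]
width: 0.0159
```

Call:
step_arm(
  series=[
    [-1,0,0,0,8],
    [-1,0,0,0,16],
    [-1,0,0,0,24],
    [-1,0,0,0,32],
    [-1,0,0,0,40],
    [-1,0,0,0,48],
    [-1,0,0,0,54],
    [-1,0,0,0,58],
    [-1,0,0,0,61],
    [-1,0,0,0,61],
    [-1,0,0,0,61],
  ],
)

```text
time: 22.62
tool_pos: [0.6054, 0.0238, 0.152]
ee_rot: [-3.137, 0.001, -0.378]
wrist_force: [-4.5, 5.3, 4.4]
width: 0.0159
```

```bash
python3 - <<'E'
from h import *
o=robot.get_obs();print(o['time'],o['tool_pos'],np.degrees(o['ee_rot']),o['wrist_torque'],np.round(o['joint_positions'],2))
E
```

```text
22.625 [0.60536488 0.02381084 0.15199917] [-1.79757882e+02  7.08735622e-02 -2.16603882e+01] [0.9605395  0.92871708 0.68354325] [-0.06  0.23  1.32  0.    1.6   1.89]
```

Call:
step_arm(
  series=[
    [0,0,0,0,0],
    [0,0,0,0,0],
    [0,0,0,0,0],
    [0,0,0,-50,0],
    [0,0,0,-108,0],
    [0,0,0,-108,0],
    [0,-23,42,-108,-10],
    [0,-46,84,-108,-20],
    [0,-68,125,-108,-30],
    [0,-91,166,-108,-40],
    [0,-91,166,-108,-50],
    [0,-91,166,-108,-61],
    [0,-91,166,-108,-61],
    [0,-91,166,-50,-61],
    [0,-91,166,-12,-61],
    [0,-91,166,4,-61],
    [-1,-91,166,4,-61],
    [-1,-91,166,4,-61],
    [-1,-91,166,4,-61],
    [-1,-91,166,4,-61],
  ],
)

```text
time: 25.12
tool_pos: [0.4592, -0.0975, 0.1473]
ee_rot: [-3.139, -0.002, 0.683]
wrist_force: [-4.8, 4.8, 5.8]
width: 0.0159
```

Call:
step_arm(
  series=[
    [-1,0,0,0,0],
    [-1,0,0,0,8],
    [-1,0,0,0,16],
    [-1,0,0,0,24],
    [-1,0,0,0,32],
    [-1,0,0,0,40],
    [-1,0,0,0,48],
    [-1,0,0,0,54],
    [-1,0,0,0,58],
    [-1,0,0,0,61],
    [-1,0,0,0,61],
    [-1,0,0,0,61],
  ],
)

```text
time: 26.62
tool_pos: [0.4594, -0.0976, 0.1473]
ee_rot: [-3.139, 0.0, -0.379]
wrist_force: [-3.4, 2.8, 5.3]
width: 0.0159
```

```bash
python3 - <<'E'
from h import *
o=robot.get_obs();print(o['time'],o['tool_pos'],np.degrees(o['ee_rot']),o['wrist_torque'],np.round(o['joint_positions'],2))
E
```

```text
26.625 [ 0.45938939 -0.09756204  0.14728984] [-1.79869533e+02  2.40569346e-02 -2.17208624e+01] [0.78480354 0.75229773 0.70494745] [-0.33 -0.07  1.65  0.    1.57  1.62]
```

Call:
step_arm(
  series=[
    [0,0,0,0,0],
    [0,0,0,0,0],
    [0,0,0,0,0],
    [0,0,0,-50,0],
    [0,0,0,-110,0],
    [0,0,0,-110,-10.5],
    [0,-4,-13,-110,-21],
    [0,-8,-26,-110,-31.5],
    [0,-12,-39,-110,-42],
    [0,-16,-52,-110,-52.5],
    [0,-20,-65,-110,-63],
    [0,-24,-78,-110,-73.5],
    [0,-28,-91,-110,-84],
    [0,-32,-104,-110,-94.5],
    [0,-36,-117,-110,-105],
    [0,-38,-129,-110,-115.5],
    [0,-38,-129,-110,-126],
    [0,-38,-129,-110,-136.5],
    [0,-38,-129,-110,-147],
    [0,-38,-129,-110,-151],
  ],
)

```text
time: 29.12
tool_pos: [0.4725, 0.0347, 0.2553]
ee_rot: [-3.141, -0.0, 2.256]
wrist_force: [1.0, -0.7, -0.5]
width: 0.0472
```

Call:
step_arm(
  series=[
    [0,0,0,0,0],
    [0,0,0,50,0],
    [0,0,0,90,0],
    [0,0,0,109,0],
    [-1,0,0,109,0],
    [-1,0,0,109,0],
    [-1,0,0,109,0],
    [-1,0,0,109,0],
    [-1,0,0,109,0],
  ],
)

```text
time: 30.25
tool_pos: [0.4731, 0.0346, 0.1479]
ee_rot: [3.14, 0.002, 2.253]
wrist_force: [-1.1, -0.7, 4.5]
width: 0.0155
```

Call:
step_arm(
  series=[
    [-1,0,-0.3,0,8],
    [-1,0.1,-0.6,0,16],
    [-1,0.2,-0.9,0,24],
    [-1,0.3,-1.2,0,32],
    [-1,0.5,-1.5,0,40],
    [-1,0.8,-1.7,0,48],
    [-1,1,-1.9,0,54],
    [-1,1,-1.9,0,58],
    [-1,1,-1.9,0,61],
    [-1,1,-1.9,0,61],
    [-1,1,-1.9,0,61],
  ],
)

```text
time: 31.62
tool_pos: [0.4711, 0.0344, 0.1479]
ee_rot: [3.139, -0.001, 1.191]
wrist_force: [-0.5, -1.7, 6.0]
width: 0.0166
```

```bash
python3 - <<'E'
from h import *
o=robot.get_obs();print(o['time'],o['tool_pos'],np.degrees(o['ee_rot']),o['wrist_torque'],np.round(o['joint_positions'],2))
E
```

```text
31.625 [0.47107212 0.03444988 0.14792156] [ 1.79849733e+02 -4.44958068e-02  6.82537443e+01] [-0.20759774  0.19658146  0.72388093] [-0.05 -0.07  1.64 -0.    1.57  0.33]
```

Call:
step_arm(
  series=[
    [0,0,0,0,0],
    [0,0,0,0,0],
    [0,0,0,0,0],
    [0,0,0,-50,0],
    [0,0,0,-110,0],
    [0,0,0,-110,0],
    [0,-23,42,-110,-10],
    [0,-46,84,-110,-20],
    [0,-68,125,-110,-30],
    [0,-89,166,-110,-40],
    [0,-89,166,-110,-50],
    [0,-89,166,-110,-61],
    [0,-89,166,-110,-61],
    [0,-89,166,-55,-61],
    [0,-89,166,-15,-61],
    [0,-89,166,0,-61],
    [-1,-89,166,0,-61],
    [-1,-89,166,0,-61],
    [-1,-89,166,0,-61],
    [-1,-89,166,0,-61],
  ],
)

```text
time: 34.12
tool_pos: [0.5928, -0.1098, 0.1486]
ee_rot: [3.138, 0.003, 2.254]
wrist_force: [2.1, 1.8, 2.5]
width: 0.0154
```

Call:
step_arm(
  series=[
    [-1,0,0,0,0],
    [-1,0,0,0,8],
    [-1,0,0,0,16],
    [-1,0,0,0,24],
    [-1,0,0,0,32],
    [-1,0,0,0,40],
    [-1,0,0,0,48],
    [-1,0,0,0,54],
    [-1,0,0,0,58],
    [-1,0,0,0,61],
    [-1,0,0,0,61],
    [-1,0,0,0,61],
  ],
)

```text
time: 35.62
tool_pos: [0.5929, -0.11, 0.1486]
ee_rot: [3.136, -0.001, 1.192]
wrist_force: [3.2, 1.7, 5.6]
width: 0.0165
```

```bash
python3 - <<'E'
from h import *
o=robot.get_obs();print(o['time'],o['tool_pos'],np.degrees(o['ee_rot']),o['wrist_torque'],np.round(o['joint_positions'],2))
E
```

```text
35.625 [ 0.59293392 -0.10998109  0.14856313] [ 1.79695895e+02 -6.92720311e-02  6.82756639e+01] [ 0.09173429 -0.53536709  0.7208441 ] [-0.28  0.22  1.34  0.    1.58  0.1 ]
```

All four stops reached (torque ≈0.7 N m on each). Releasing and retracting for a check.

Call:
step_arm(
  series=[
    [0,0,0,0,0],
    [0,0,0,0,0],
    [0,0,0,0,0],
    [0,0,0,-50,0],
    [0,0,0,-110,0],
    [0,0,0,-115,0],
    [0,28,-50,-115,0],
    [0,56,-100,-115,0],
    [0,84,-150,-115,0],
    [0,112,-200,-115,0],
    [0,140,-250,-115,0],
    [0,168,-300,-115,0],
    [0,196,-350,-115,0],
    [0,226,-405,-115,0],
    [0,226,-405,-115,0],
  ],
)

```text
time: 37.5
tool_pos: [0.2963, 0.253, 0.2604]
ee_rot: [-3.14, 0.001, 1.198]
wrist_force: [0.4, -0.0, -0.1]
width: 0.0469
```

```bash
python3 - <<'E'
from h import *
o=robot.get_obs();print(o['time'],o['tool_pos'],o['wrist_force'])
p=cams.snapshot('top')
b,im=bars(p)
for x in b: print('axis',np.round(x[0],4),'ang',round(x[1],1),'len',round(x[2],4))
for l in ['media_bottle','reagent_jar','beaker','tip_box','powder_pot','mouse']:
    for d in models.find_in(p,l)[:1]: print(l,np.round(d['position'],4),round(d['p'],2))
cv2.imwrite('pics/r3.png',im[:600,:,::-1])
E
```

```text
37.5 [0.29634637 0.25299136 0.26038823] [ 0.41217323 -0.00218805 -0.13214205]
axis [ 0.4626 -0.0957] ang 162.3 len 0.0834
axis [0.4706 0.0341] ang 72.5 len 0.0839
axis [0.6016 0.0252] ang -17.9 len 0.0851
media_bottle [0.7073 0.0176 0.113 ] 0.79
reagent_jar [ 0.6862 -0.1238  0.0972] 0.87
beaker [0.6211 0.155  0.0421] 0.91
tip_box [0.4532 0.1346 0.0593] 0.56
powder_pot [ 0.4272 -0.1984  0.0913] 0.63
```

View pics/r3.png

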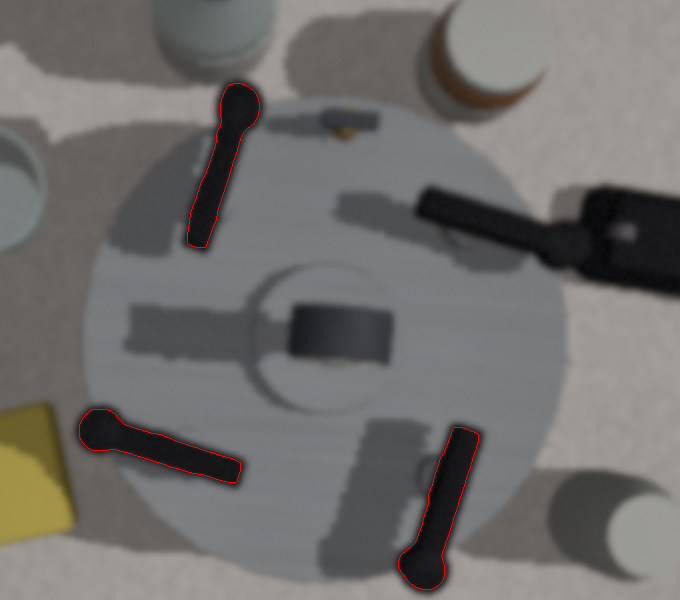

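The three outlined handles sit at −17.9°, 72.5° and 162.3°, against expected stops of about −17.9°, 72.1° and 162.1°. Handle 4 merges with the mouse's outline. Its short end at (425,200) and boss at (563,244) give 252.3°, also at its stop. Nothing else has moved.

```bash
python3 -c "
from bench import robot
print(robot.close_job())"
```

```text
the job is handed in; nothing more can be done
None
```

All four lever handles are fully tight, and I handed the job in with the arm retracted, at about 37.5 s of the 72 s allowed. I took them in the order 1→3→2→4, first to half-way and then, once all four were there, against their stops. Each was gripped on its axis from above.

- **Half-way check:** in the top camera the handles were at 39.1°, 129.5°, 220.0° and 308.5°. Straight outward is 39.4° plus multiples of 90°, so all four were within about 1°.
- **Stops:** wrist torque was about 0.7 N m at the end of each final turn, well above the 0.15 N m friction.
- **Final angles:** handles 1 to 3 measured −17.9°, 72.5° and 162.3°, within 0.5° of their stops. The automatic measurement missed handle 4 because it merged with the mouse's outline, so I read it by hand at about 252°, also at its stop.
- **Surroundings:** wrist forces stayed under about 10 N in every reading. The pictures show the gauge, vent and all the loose items where they stood. The networks put the bottle, jar, beaker, box and pot within about 5 mm of their first positions in plan, which is about their accuracy. They did not report the mouse in the last picture, but it looks unmoved there.

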